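Cradle and chock a duct tube for jointing

ROBOT

A 7-joint arm with a two-finger parallel gripper is mounted at the origin on the work surface. World frame = base frame: x ahead of the robot, y to its left, z up, the work surface at z = 0. Lengths are in m, angles in degrees, forces in N, time in s.
With the tool pointing down it reaches from about 0.425 to 0.875 m from the base axis. Payload 8.4 kg.
Tool frame: the origin (TCP) lies midway between the tips of the shut fingers; the grasp point (between the pads) lies 19 mm behind it; x points along the fingers, y is the direction in which the jaws open and shut, and the axes are right-handed (so a half turn about x gives the same grasp; the last joint's range is limited). The gripper opens to 87 mm and grips with 3 to 60 N. Pads are 19 mm wide; open, the fingers measure 117 mm over their backs; the gripper's body (75 mm by 190 mm) begins 51 mm behind the grasp point.
Start: joints at [64.618, 19.091, 2.286, 83.961, -0.768, 76.965, -3.352], TCP at [0.219, -0.612, 0.223] pointing down, gripper open.
Joint ranges: [-147.57, 147.57], [-21.85, 119.76], [-74.77, 79.35], [14.55, 137.4], [-85.83, 265.84], [4.83, 119.75], [-152.11, 152.11]. Speed limits (degrees/s): [127.2, 127.2, 159.86, 159.86, 180, 180, 180].

INTERFACE

Orientations are given as a 3x3 rotation matrix whose columns are the frame's x, y, z axes.
In Python, from workcell import arm, cams gives the robot as it stands. The module is installed in compiled form; this text tells all that it offers.
- The arm moves only by the tool jog_arm, never from a script. Its arguments are lists of equal length, an entry for each row: "hand": the opening, from 0 (shut) to 1 (fully open); "dp": the shift along the world's x, y, z in m, a list of three; "rotation": the turn, a rotation vector about the world's x, y, z in rad, a list of three. A call has 1 to 20 rows; each row is the pose to reach, as a shift and turn from the pose commanded when the call began; what a row does not reach only later rows make up. A row lasts 1/8 s, in which the tool goes at most 62.5 mm and 10.7 degrees, less where a joint would pass 70% of its speed; a pose out of reach is approached as far as the arm can. A call with a gripper value outside its range is refused whole. The fingers move at their own pace and stop on an object; "newtons" is the grip in N (left out, the last holds). Time passes only in rows, so rows that repeat a pose let the fingers close. It gives the time, the measured TCP pose, the force and the opening at its end, in the units of the state.
- arm.observe(): the state, without advancing time (a new reading comes with each control period).
- cams.snapshot(name): name is "scene" or "top"; returns a dict with "pixels" (480x640x3 uint8, red, green, blue), "K" (3x3 intrinsics, pixels), "k1" (the pictures are not rectified: a ray, as slopes to the right and down, at radius r is drawn at 1 + k1 r^2 times it, then the intrinsics apply), "R" (3x3) and "t" (3): a world point X has camera coordinates R X + t. Camera axes: x right, y down, z forward; pixel columns grow to the right and rows downward; lengths in m; the calibration is good to about 2 mm. A picture is of the moment at which its call begins. There is no depth.
- arm.job_done(): hands the job in, once; it reports no verdict.
Trained networks look in a picture, given as the dict that the camera call returned (one of the last four; its "shot" number tells which), for a name from the list of things; names that differ only in an ending like _2 or _b are one class to them, and where a whole thing is asked for, a point or a joint stands for the part that bears it (a point fixed in the world has none). Each returns a list of dicts, best first, with "confidence" (0 to 1); they miss things now and then, are a little off and sometimes report something else, mostly with a low value. They report only what shows in the picture. A call takes as long as a camera call. They do not tell look-alikes from the thing itself.
- cams.cut_out(picture, thing): "mask" (480x640 bool, what is visible of it) and "extent" ([left, top, right, bottom] in pixels, round what is visible of it).
The state is a dict: "time_s": time; "qpos": joint angles; "joint_velocities": joint speeds; "effort": joint torques, N m; "tool_pos": TCP position; "eef_rot": TCP orientation; "contact_force": force on the tool from outside, world axes, zero at the start; "moment": the same for the moment, N m; "opening": opening from 0.0 (shut) to 1.0 (fully open).
Only numpy, scipy, OpenCV 4.12 (cv2) and the standard library are available. Lean on these libraries where they do the work, as an engineer would, in place of code of your own. Each camera call takes 0.05 s, during which the arm holds its last target.

TASK

Lay the long thick black duct tube in the two V-blocks of the jointing cradle, centred along it. Then stop it from rolling out over the low side: set the wooden wedge chock flat on the cradle's plate on that side, about midway between the V-blocks, with its sloping face right up against the tube (a gap of up to a centimetre is fine), square to the tube. Leave both resting there.

Things in the scene. Friction and masses are not known exactly. Their poses are not given: they have to be found in the camera images.
- tube_center (a point): Centre of the long thick tube: black plastic cylinder, grey plugged ends, 40 mm diameter, 240 mm long, 0.3 kg, lying on the bench. x runs along the tube; y, z turn as it rolls. Not used: a thin tube (25 mm diameter, 240 long), a short tube (40 mm diameter, 90 mm, on end), a flat square-ended wooden block (85 x 45 x 25 mm), a tape roll.
- chock_center (a point): Grip point of the wooden wedge chock, 20 mm above its flat underside, midway across. Chock 75 mm long (x), 40 wide (y), 40 high (z up), 0.08 kg, lying on its underside. Grip across its flat upright sides (y = -20, +20 mm). The sloping face looks to -x: bottom edge (toe) at x = -45 mm, top edge at x = -17 mm; square back at x = +30 mm.
- chock_toe (a point): Point 20 mm straight above the chock's toe edge, midway across: 45 mm from the grip point along the chock's -x, same axes. Shows where the slope faces. With the chock flat on the cradle's plate and its slope touching the laid tube, this point is at cradle x = 2 mm and the grip point at cradle x = 47 mm, both 32 mm above the bench.
- cradle: Fixed cradle: plate 12 mm thick, x -50 to 110, y -110 to 110 mm; grey V-blocks 26 mm thick at y = -92, +92. Origin on the bench under the V line, midway between blocks; z up, y along the tube, +x the low side (chock side). 45 degree V faces meet at x 0, 16 mm up; arm tops: 50 mm up at x -34, 36 mm up at x 20. Laid tube: axis at x 0, 44 mm up; underside 12 mm above plate, top 64 mm up.
Things that resemble listed ones, but are neither listed nor needed, are in the scene too. What is shaped like the part that bears tube_center but green is not meant.

How it is judged:
By the outcome, as a careful person would: the job done as asked, in the order asked, and still so for the second after the job is handed in, with the robot touching nothing.
It also fails if it takes over 56 s, if anything falls off the work surface, if the arm or the gripper's body presses on something with over 40 N, if the wrist force passes 120 N, or if a joint passes its speed limit or range.

## Working session

There is one attempt and no reset: what is moved stays moved. The work goes in short steps, Python scripts to look and compute and a tool call to move; the robot and the scene stay as the last step left them, time stands still between calls to the robot, and variables do not carry over. Pictures are saved under pics/ and viewed, and the job is handed in when it is done.

Besides the shell and the picture viewer there is one more tool, called after ">>>" as name(argument=value, ...), one argument or row to a line, values as JSON. jog_arm: Moves the arm, as the interface text tells. Its arguments: {"type":"object","properties":{"hand":{"type":"array"},"dp":{"type":"array"},"rotation":{"type":"array"},"newtons":{"type":"number"}},"required":["hand","dp","rotation"]}

```bash
mkdir -p pics; cat > h.py <<'E'
import numpy as np, cv2
from workcell import arm, cams
def proj(s,X):
    X=np.atleast_2d(X); c=X@np.array(s["R"]).T+np.array(s["t"]); u=c[:,:2]/c[:,2:]
    r2=(u**2).sum(1,keepdims=True); u=u*(1+s["k1"]*r2); K=np.array(s["K"])
    return np.c_[K[0,0]*u[:,0]+K[0,2],K[1,1]*u[:,1]+K[1,2]]
def back(s,uv,z):
    uv=np.atleast_2d(np.array(uv,float)); K=np.array(s["K"])
    u=cv2.undistortPoints(uv[:,None],K,np.array([s["k1"],0,0,0.]))[:,0]
    R=np.array(s["R"]);t=np.array(s["t"]); d=np.c_[u,np.ones(len(u))]@R; o=-R.T@t
    return o+d*((z-o[2])/d[:,2:])
E
python3 - <<'E'
from h import *
for n in ["scene","top"]:
    s=cams.snapshot(n); cv2.imwrite(f"pics/{n}0.png",s["pixels"][:,:,::-1]); print(n,-np.array(s["R"]).T@s["t"],s["k1"],s["K"])
    for th in ["tube_center","chock_center","cradle"]:
        for d in cams.cut_out(s,th): print(th,d["confidence"],d["extent"],d["mask"].sum())
print(arm.observe())
E
```

```text
scene [0.85081697 0.47198184 0.78862342] -0.07404637559017446 [[480.32123143   0.         325.67124161]
 [  0.         480.32123143 244.87492842]
 [  0.           0.           1.        ]]
tube_center 0.97 [326.3, 142.6, 347.3, 208.9] 985
tube_center 0.72 [126.8, 178.3, 218.7, 204.2] 1456
tube_center 0.68 [246.1, 187.3, 312.3, 255.2] 1343
chock_center 0.86 [340.4, 279.7, 372.7, 316.0] 744
cradle 0.87 [335.9, 342.1, 489.4, 480.0] 11854
top [ 0.32433944 -0.11423984  1.29678954] -0.04582228208189829 [[578.05117511   0.         322.84888867]
 [  0.         578.05117511 236.4899267 ]
 [  0.           0.           1.        ]]
tube_center 0.82 [332.7, 222.0, 444.6, 240.4] 1935
tube_center 0.77 [450.9, 116.6, 539.6, 199.5] 1816
tube_center 0.62 [361.1, 290.1, 461.1, 365.0] 2020
chock_center 0.61 [242.8, 215.9, 268.9, 252.8] 573
cradle 0.6 [87.8, 149.6, 202.2, 242.5] 7029
{'time_s': 0.4, 'qpos': array([64.61778055, 19.09713508,  2.28473577, 83.96676297, -0.76668152,
       76.96534825, -3.35246298]), 'joint_velocities': array([-0.11534883, -0.0276724 ,  0.04341236, -0.07407671,  0.01130181,
       -0.07585938, -0.04890124]), 'effort': array([-1.50358355e-03, -6.55360293e+01,  1.33115217e+00, -4.03565884e+01,
       -5.99170639e-02,  3.73073237e-02,  1.48781605e-04]), 'tool_pos': array([ 0.21906184, -0.61189153,  0.22242852]), 'eef_rot': array([[-1.02935814e-04,  3.37054620e-01, -9.41485089e-01],
       [ 2.22389021e-04, -9.41485063e-01, -3.37054635e-01],
       [-9.99999970e-01, -2.44070940e-04,  2.19552845e-05]]), 'contact_force': array([-0.03856936,  0.30228621,  0.42818036]), 'moment': array([-0.03072989, -0.01784657,  0.02311239]), 'opening': 0.9980713376075131}
```

View pics/scene0.png

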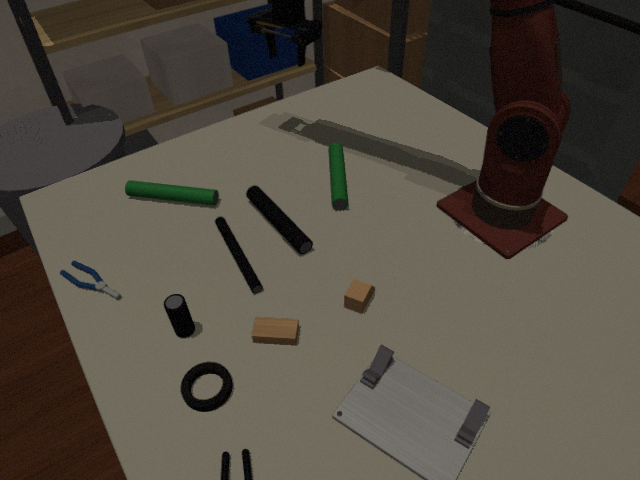

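View pics/top0.png

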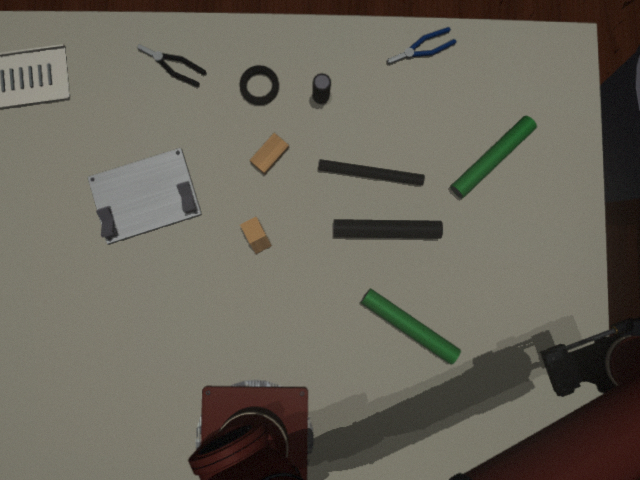

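```bash
python3 - <<'E'
import cv2
t=cv2.imread("pics/top0.png"); s=cv2.imread("pics/scene0.png")
def c(im,x,y,w,h,k,n): cv2.imwrite(n,cv2.resize(im[y:y+h,x:x+w],None,fx=k,fy=k,interpolation=cv2.INTER_CUBIC))
c(t,80,140,130,110,6,"pics/c1.png")
c(t,230,120,220,140,3.6,"pics/c2.png")
c(s,240,130,140,200,3,"pics/c4.png")
c(s,325,335,170,145,4,"pics/c3.png")
E
```

```text
(no output)
```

View pics/c1.png

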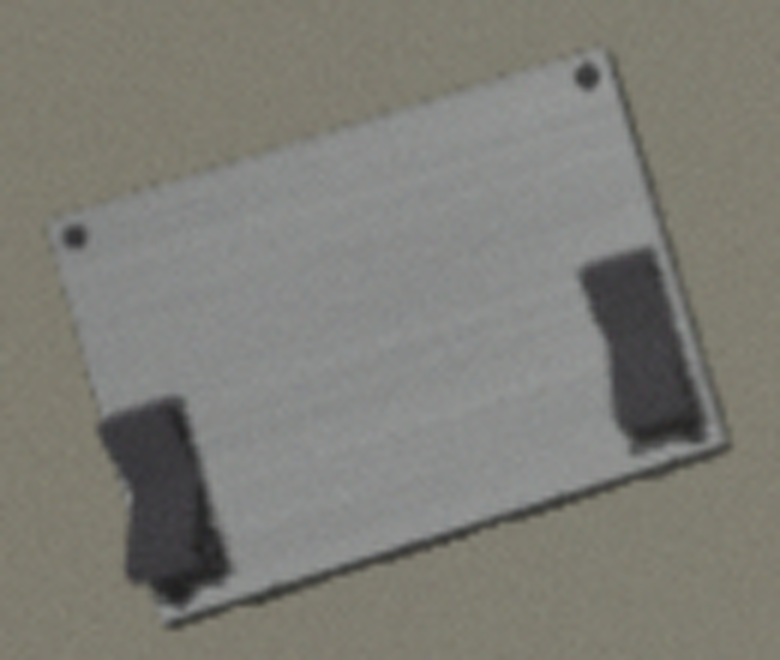

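View pics/c2.png

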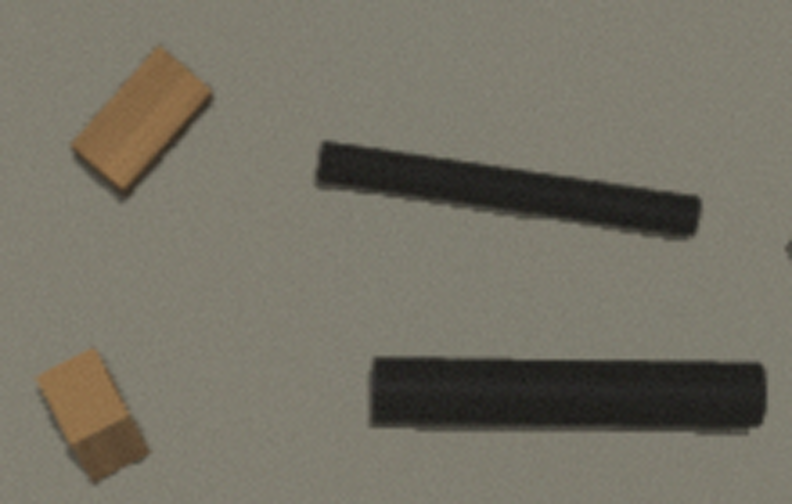

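View pics/c3.png

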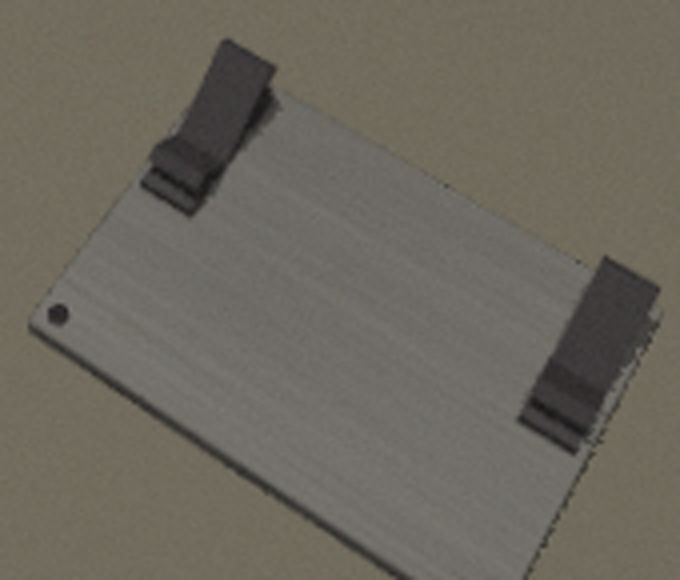

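View pics/c4.png

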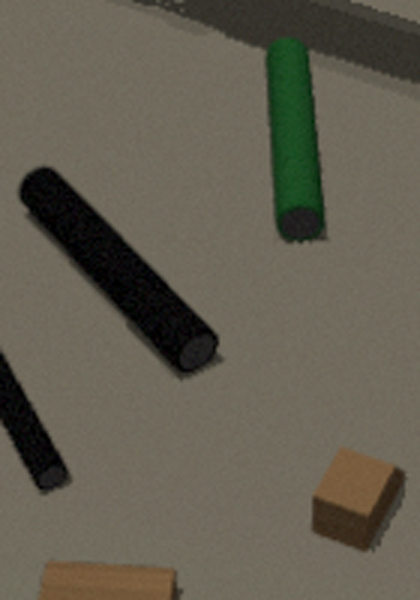

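```bash
cat >> h.py <<'E'
from scipy.optimize import least_squares, minimize
def tf(p,P):
    x,y,a=p; P=np.array(P,float); c,s=np.cos(a),np.sin(a)
    return np.c_[x+c*P[:,0]-s*P[:,1], y+s*P[:,0]+c*P[:,1], P[:,2]]
def fitkp(p0,obs):
    f=lambda p: np.concatenate([(proj(s,tf(p,P))-uv).ravel() for s,P,uv in obs])
    r=least_squares(f,p0,loss='soft_l1'); return r.x, r.fun.reshape(-1,2)
def cyl(L,r,z):
    t=np.linspace(0,2*np.pi,40); return np.array([[e*L/2,r*np.cos(q),z+r*np.sin(q)] for e in(-1,1) for q in t])
def hullmask(s,X,k=4):
    uv=proj(s,X); h=cv2.convexHull((uv*k*16).astype(np.float32)).astype(np.int32)
    m=np.zeros((480*k,640*k),np.uint8); cv2.fillConvexPoly(m,h,255,shift=4); return cv2.resize(m,(640,480),interpolation=cv2.INTER_AREA)/255.
def fitmask(p0,P,views):
    def f(p):
        e=0
        for s,m in views:
            h=hullmask(s,tf(p,P)); e+=np.abs(h-m).sum()/m.sum()
        return e
    S=np.array([p0]+[np.array(p0)+d for d in np.diag([.006,.006,.04])])
    r=minimize(f,p0,method='Nelder-Mead',options=dict(initial_simplex=S,xatol=1e-5,fatol=1e-4)); return r.x,r.fun
CH=np.array([[30,20,40],[30,-20,40],[-17,20,40],[-17,-20,40],[-45,20,0],[-45,-20,0],[30,20,0],[30,-20,0]])/1000
TUBE=cyl(.24,.02,.02)
def pickmask(s,thing,ext):
    L=cams.cut_out(s,thing); 
    return min(L,key=lambda d:abs(np.array(d["extent"])-ext).sum())["mask"]
E
python3 - <<'E'
from h import *
T=cams.snapshot("top");S=cams.snapshot("scene")
A=lambda L:np.array(L,float)
c1=lambda L:A([80,140])+(A(L)+.5)/6-.5
c2=lambda L:A([230,120])+(A(L)+.5)/3.6-.5
c3=lambda L:A([325,335])+(A(L)+.5)/4-.5
c4=lambda L:A([240,130])+(A(L)+.5)/3-.5
p,r=fitkp([.45,.28,.3],[(T,A([[110,110,12],[110,-110,12],[-50,-110,12]])/1e3,c1([[50,223],[607,46],[729,440]])),
 (S,A([[110,-110,12],[-34,-105,50],[-34,-79,50],[-34,79,50],[-34,105,50]])/1e3,c3([[29,322],[225,39],[276,67],[605,257],[661,290]]))])
print("cradle",p[:2],np.degrees(p[2]));print(r.round(1).tolist())
q,r=fitkp([.35,.03,.5],[(T,CH[:6],c2([[38,380],[95,348],[75,445],[130,415],[97,483],[151,452]])),(S,CH[[0,1,2,3,6,7]],c4([[365,515],[313,497],[403,470],[345,450],[365,548],[313,535]]))])
print("chock",q,np.degrees(q[2]));print(r.round(1).tolist())
mt=pickmask(T,"tube_center",[333,222,445,240]);ms=pickmask(S,"tube_center",[246,187,312,255])
b=back(T,[388,229],.02)[0]
for v in ([(T,mt),(S,ms)],[(T,mt)],[(S,ms)]):
    t,e=fitmask([b[0],b[1],1.55],TUBE,v);print("tube",t,np.degrees(t[2]),e)
ms=cams.cut_out(S,"chock_center")[0]["mask"];mt=cams.cut_out(T,"chock_center")[0]["mask"]
print("chock mask", fitmask(q,CH,[(T,mt),(S,ms)]))
t,e=fitmask([b[0],b[1],1.55],TUBE,[(T,pickmask(T,"tube_center",[333,222,445,240])),(S,pickmask(S,"tube_center",[246,187,312,255]))])
np.save("p.npy",[p,q,t])
for n,s in(("T",T),("S",S)):
    im=s["pixels"][:,:,::-1].copy()
    im=cv2.resize(im,None,fx=3,fy=3)
    def pl(P,pp,c):
        for u in proj(s,tf(pp,P)): cv2.circle(im,tuple(int(v) for v in (u*3+1)),2,c,-1)
    pl(TUBE,t,(0,0,255));pl(CH,q,(255,0,0));pl(A([[x,y,12] for x in(-50,110) for y in(-110,110)]+[[-34,y,50] for y in(-105,-79,79,105)]+[[20,y,36] for y in(-105,-79,79,105)]+[[0,y,16] for y in(-105,-79,79,105)])/1e3,p,(0,255,0))
    x0,y0,x1,y1=(85,145,340,265) if n=="T" else (240,180,500,480)
    o=im[y0*3:y1*3,x0*3:x1*3]; o=cv2.resize(o,None,fx=min(800/o.shape[1],600/o.shape[0]),fy=min(800/o.shape[1],600/o.shape[0])); cv2.imwrite(f"pics/ov{n}.png",o)
E
```

```text
cradle [0.50638639 0.24958523] 18.570739927237625
[[-2.7, -0.5], [-1.8, -0.4], [-1.8, 0.8], [-0.3, -1.2], [-0.4, -0.5], [-0.6, -0.2], [-0.3, -0.3], [0.3, -0.1]]
chock [0.45204905 0.00616445 0.51744459] 29.647391244584185
[[-1.9, -0.9], [-1.6, -0.8], [-1.9, -0.2], [-1.0, -0.7], [-0.3, 1.6], [0.4, 1.6], [1.2, -0.5], [-0.3, -1.1], [-2.8, -2.5], [-1.8, -2.0], [0.3, 0.6], [-0.5, -1.6]]
tube [ 0.46531273 -0.29020518  1.56942482] 89.92141834350197 0.14317661615991756
tube [ 0.46464687 -0.29050422  1.56825118] 89.85417392545985 0.04613312267055583
tube [ 0.46688981 -0.28664009  1.57510723] 90.24699633183785 0.04823173154656691
chock mask (array([0.4526847 , 0.00697761, 0.54330475]), np.float64(0.2568532523283654))
```

```bash
ls pics
```

```text
c1.png
c2.png
c3.png
c4.png
ovS.png
ovT.png
scene0.png
top0.png
```

View pics/ovT.png

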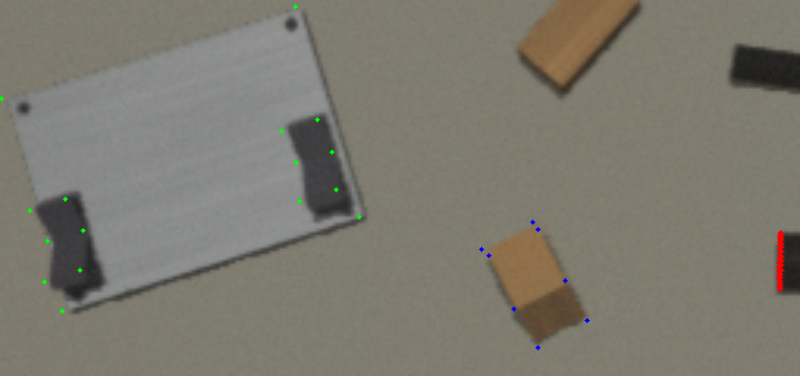

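View pics/ovS.png

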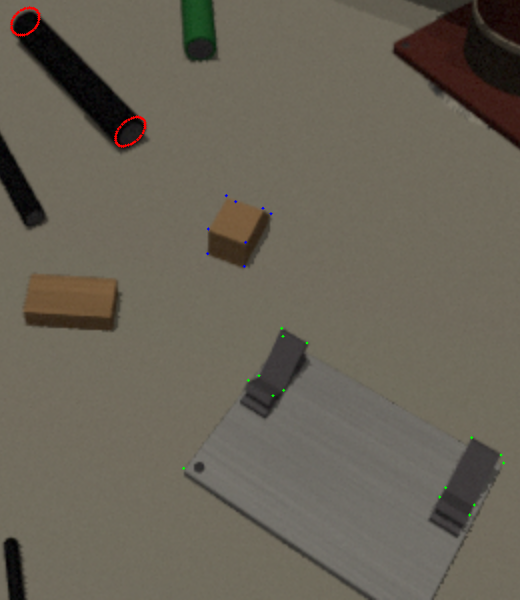

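```bash
python3 - <<'E'
from h import *
T=cams.snapshot("top");S=cams.snapshot("scene")
A=lambda L:np.array(L,float)
c1=lambda L:A([80,140])+(A(L)+.5)/6-.5
c2=lambda L:A([230,120])+(A(L)+.5)/3.6-.5
c3=lambda L:A([325,335])+(A(L)+.5)/4-.5
c4=lambda L:A([240,130])+(A(L)+.5)/3-.5
o1=(T,A([[110,110,12],[110,-110,12],[-50,-110,12],[20,-105,36],[20,-79,36],[20,105,36],[20,79,36]])/1e3,c1([[52,222],[607,46],[729,440],[652,248],[582,270],[100,425],[182,398]]))
o2=(S,A([[110,-110,12],[-34,-105,50],[-34,-79,50],[-34,79,50],[-34,105,50]])/1e3,c3([[29,322],[225,39],[276,67],[605,257],[661,290]]))
for o in(o1,o2):
    p,r=fitkp([.45,.28,.3],[o]);print("cradle",p[:2],np.degrees(p[2]),r.round(1).tolist())
o1=(T,CH[:6],c2([[38,380],[95,348],[75,445],[130,415],[97,483],[151,452]]))
o2=(S,CH[[0,1,2,3,6,7]],c4([[365,515],[313,497],[403,470],[345,450],[365,548],[313,535]]))
for o in(o1,o2):
    p,r=fitkp([.35,.03,.5],[o]);print("chock",p[:2],np.degrees(p[2]),r.round(1).tolist())
for s in(T,S):
    d=cams.cut_out(s,"chock_center")[0]; print("mask",d["extent"],fitmask(p,CH,[(s,d["mask"])]))
E
```

```text
cradle [0.50926905 0.24452508] 18.663707688482226 [[-0.8, -1.5], [0.4, -1.6], [0.5, -0.6], [-0.0, 0.7], [0.3, 0.6], [0.4, 0.3], [-1.9, 1.1]]
cradle [0.50646061 0.25048965] 18.792230233184053 [[0.0, -0.4], [-0.3, 0.0], [-0.5, 0.2], [0.1, -0.0], [0.7, 0.1]]
chock [0.45171793 0.00359252] 28.90874231096058 [[-0.6, -1.0], [-0.2, -0.7], [-0.9, -0.1], [0.1, -0.4], [0.6, 1.8], [1.4, 2.0]]
chock [0.45285944 0.0106731 ] 25.495957599158153 [[0.9, 1.3], [0.1, -0.4], [-1.4, -0.2], [0.1, -0.8], [0.1, 2.4], [-0.2, -0.8]]
mask [242.0, 214.1, 271.3, 251.0] (array([0.45338967, 0.00547027, 0.48121771]), np.float64(0.16046978518369806))
mask [342.4, 279.0, 373.1, 314.8] (array([0.45206988, 0.00908409, 0.48274289]), np.float64(0.04544184797206554))
```

>>> jog_arm(
  hand=[1,1,1,1,1,1,1,1,1,1,1,1],
  dp=[
    [0.247,0.3235,-0.1],
    [0.247,0.3235,-0.1],
    [0.247,0.3235,-0.1],
    [0.247,0.3235,-0.1],
    [0.247,0.3235,-0.1],
    [0.247,0.3235,-0.1],
    [0.247,0.3235,-0.1],
    [0.247,0.3235,-0.1],
    [0.247,0.3235,-0.1],
    [0.247,0.3235,-0.1],
    [0.247,0.3235,-0.1],
    [0.247,0.3235,-0.1],
  ],
  rotation=[
    [0,0,1.227],
    [0,0,1.227],
    [0,0,1.227],
    [0,0,1.227],
    [0,0,1.227],
    [0,0,1.227],
    [0,0,1.227],
    [0,0,1.227],
    [0,0,1.227],
    [0,0,1.227],
    [0,0,1.227],
    [0,0,1.227],
  ],
)

```text
time_s: 2.5
tool_pos: [0.4658, -0.289, 0.1227]
eef_rot: [[0.0, 1.0, -0.001], [-0.0, -0.001, -1.0], [-1.0, 0.0, 0.0]]
contact_force: [-0.6, -0.2, 0.1]
opening: 1.002
```

```bash
cat > look.py <<'E'
from h import *
import sys
tag=sys.argv[1]; b={"top":eval(sys.argv[2]),"scene":eval(sys.argv[3])}
o=arm.observe(); print(o["time_s"],o["tool_pos"].round(4),o["eef_rot"].round(3).tolist(),o["contact_force"].round(1),round(o["opening"],3),o["qpos"].round(1))
for n in("top","scene"):
    s=cams.snapshot(n); im=s["pixels"][:,:,::-1]; x0,y0,x1,y1=b[n]; c=im[y0:y1,x0:x1]; k=min(780/c.shape[1],580/c.shape[0],5)
    cv2.imwrite(f"pics/{tag}_{n}.png",cv2.convertScaleAbs(cv2.resize(c,None,fx=k,fy=k,interpolation=cv2.INTER_CUBIC),alpha=1.5)); print(n,"scale",k,"TCP px",proj(s,o["tool_pos"]).round(1))
E
python3 look.py a "(300,150,500,300)" "(220,120,380,280)"
```

```text
2.5 [ 0.4658 -0.289   0.1227] [[0.0, 1.0, -0.001], [-0.0, -0.001, -1.0], [-1.0, 0.0, 0.0]] [-0.6 -0.2  0.1] 1.002 [ 44.8  13.  -19.9 104.5   4.9  63.4  23. ]
top scale 3.8666666666666667 TCP px [[393.4 222.9]]
scene scale 3.625 TCP px [[273.1 182.6]]
```

View pics/a_top.png

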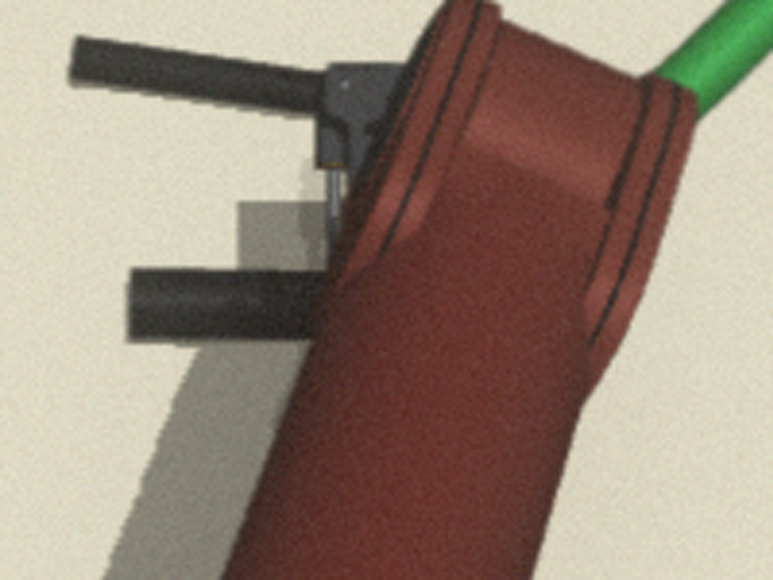

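View pics/a_scene.png

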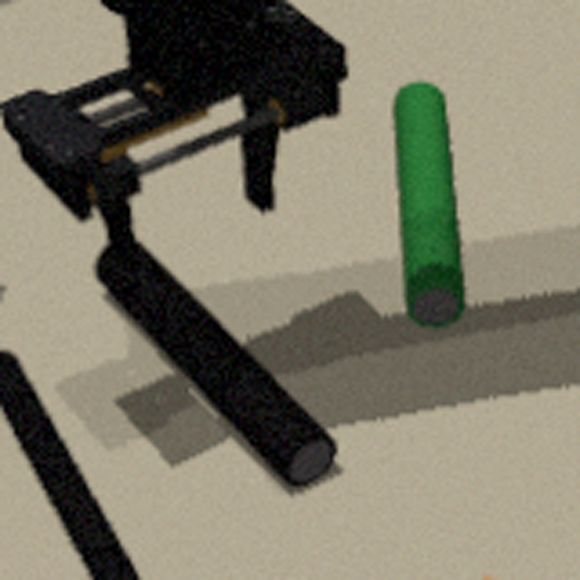

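>>> jog_arm(
  hand=[1,1,1,1,0,0,0,0,0,0],
  dp=[
    [0.0,0.002,-0.05],
    [0,0.002,-0.1],
    [0,0.002,-0.117],
    [0,0.002,-0.117],
    [0,0.002,-0.117],
    [0,0.002,-0.117],
    [0,0.002,-0.117],
    [0,0.002,-0.117],
    [0,0.002,-0.117],
    [0,0.002,-0.117],
  ],
  rotation=[
    [0,0,0],
    [0,0,0],
    [0,0,0],
    [0,0,0],
    [0,0,0],
    [0,0,0],
    [0,0,0],
    [0,0,0],
    [0,0,0],
    [0,0,0],
  ],
  newtons=30,
)

```text
time_s: 3.85
tool_pos: [0.466, -0.2865, 0.0056]
eef_rot: [[-0.0, 1.0, -0.0], [-0.0, -0.0, -1.0], [-1.0, -0.0, 0.0]]
contact_force: [-1.2, 0.4, 2.1]
opening: 0.449
```

>>> jog_arm(
  hand=[0,0,0,0,0],
  dp=[
    [0,0,0.03],
    [0,0,0.08],
    [0,0,0.13],
    [0,0,0.13],
    [0,0,0.13],
  ],
  rotation=[
    [0,0,0],
    [0,0,0],
    [0,0,0],
    [0,0,0],
    [0,0,0],
  ],
  newtons=40,
)

```text
time_s: 4.47
tool_pos: [0.4654, -0.2862, 0.1345]
eef_rot: [[-0.001, 1.0, -0.0], [0.001, -0.0, -1.0], [-1.0, -0.001, -0.001]]
contact_force: [-0.9, -0.5, -3.0]
opening: 0.453
```

```bash
python3 look.py b "(300,150,500,300)" "(220,100,380,260)"; python3 - <<'E'
from h import *
o=arm.observe(); z=o["tool_pos"][2]+.0144
s=cams.snapshot("scene")
for d in cams.cut_out(s,"tube_center"):
    print(d["confidence"],d["extent"])
    e=d["extent"]
    if 200<e[0]<300: print(fitmask([.466,-.287,1.57],cyl(.24,.02,z),[(s,d["mask"])]))
E
```

```text
4.475 [ 0.4654 -0.2862  0.1345] [[-0.001, 1.0, -0.0], [0.001, -0.0, -1.0], [-1.0, -0.001, -0.001]] [-0.9 -0.5 -3. ] 0.453 [ 44.9  12.2 -20.3 103.9   4.7  64.8  23.1]
top scale 3.8666666666666667 TCP px [[392.9 222.4]]
scene scale 3.625 TCP px [[273.4 178.9]]
0.88 [267.8, 163.8, 310.5, 210.8]
(array([ 0.4663857 , -0.2844811 ,  1.56596442]), np.float64(0.7955711849957375))
0.76 [328.0, 141.2, 346.6, 209.6]
0.59 [124.1, 179.7, 217.3, 205.5]
```

View pics/b_scene.png

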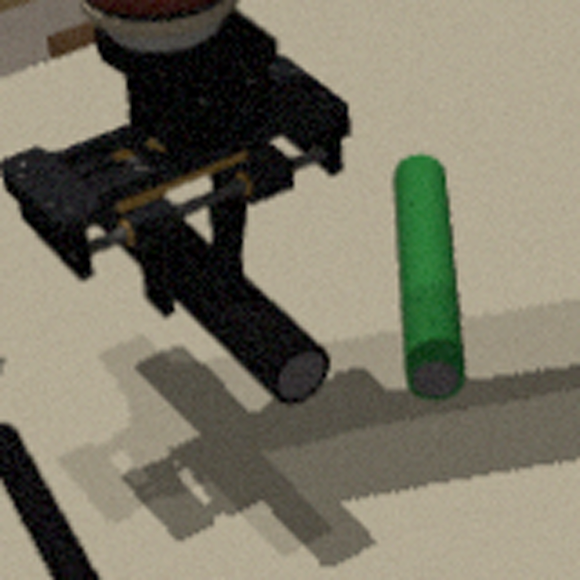

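```bash
python3 - <<'E'
from h import *
s=cams.snapshot("scene")
for y in(-.002,0,.002,.004):print(y,proj(s,[.4654,-.2862+.12+y,.149]))
E
```

```text
-0.002 [[302.56780401 202.02786985]]
0 [[303.10904157 202.54422818]]
0.002 [[303.65158556 203.06184045]]
0.004 [[304.19544013 203.58071066]]
```

>>> jog_arm(
  hand=[0,0,0,0,0,0,0,0,0,0,0,0,0,0],
  dp=[
    [0.003,0.04,0],
    [0.006,0.08,0],
    [0.009,0.12,0],
    [0.013,0.17,0],
    [0.017,0.22,0],
    [0.021,0.27,0],
    [0.025,0.32,0],
    [0.029,0.37,0],
    [0.032,0.42,0],
    [0.036,0.47,0],
    [0.041,0.51,-0.02],
    [0.041,0.5345,-0.04],
    [0.041,0.5345,-0.05],
    [0.041,0.5345,-0.05],
  ],
  rotation=[
    [0,0,0.03],
    [0,0,0.06],
    [0,0,0.1],
    [0,0,0.14],
    [0,0,0.18],
    [0,0,0.22],
    [0,0,0.26],
    [0,0,0.3],
    [0,0,0.326],
    [0,0,0.326],
    [0,0,0.326],
    [0,0,0.326],
    [0,0,0.326],
    [0,0,0.326],
  ],
)

```text
time_s: 6.48
tool_pos: [0.5066, 0.2468, 0.0844]
eef_rot: [[-0.002, 0.947, 0.32], [-0.001, 0.32, -0.947], [-1.0, -0.002, 0.0]]
contact_force: [0.8, -0.6, -1.8]
opening: 0.448
```

```bash
python3 look.py c "(70,130,220,260)" "(320,300,520,480)"
```

```text
6.475 [0.5066 0.2468 0.0844] [[-0.002, 0.947, 0.32], [-0.001, 0.32, -0.947], [-1.0, -0.002, 0.0]] [ 0.8 -0.6 -1.8] 0.448 [  4.8  21.1 -42.  103.5  15.9  61.6 -24.3]
top scale 4.461538461538462 TCP px [[137.5 202.5]]
scene scale 3.2222222222222223 TCP px [[425.  377.8]]
```

View pics/c_top.png

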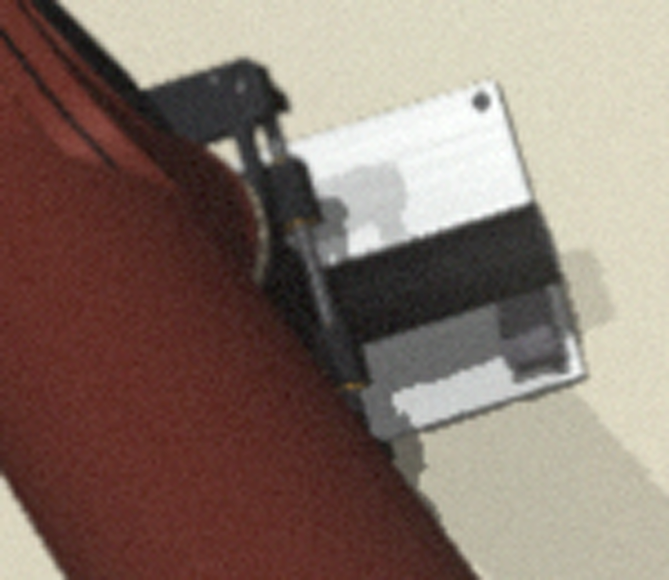

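View pics/c_scene.png

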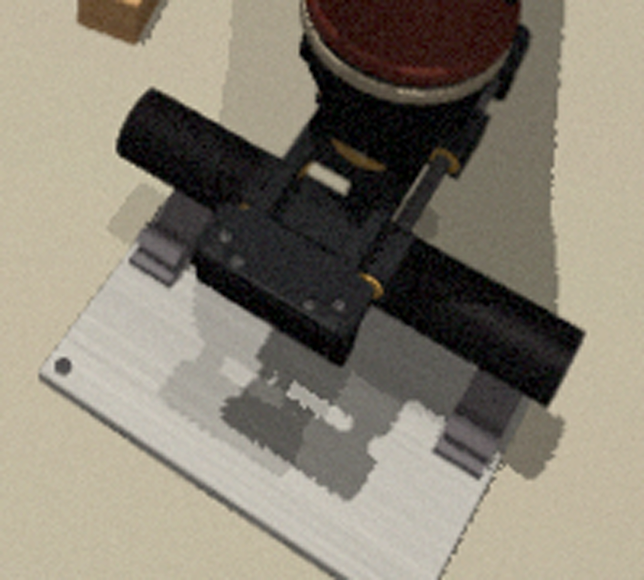

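>>> jog_arm(
  hand=[0,0,0,0,0,0,0],
  dp=[
    [0,0.001,-0.025],
    [0,0.001,-0.04],
    [0,0.001,-0.046],
    [0,0.001,-0.05],
    [0,0.001,-0.053],
    [0,0.001,-0.0545],
    [0,0.001,-0.0545],
  ],
  rotation=[
    [0,0,0],
    [0,0,0],
    [0,0,0],
    [0,0,0],
    [0,0,0],
    [0,0,0],
    [0,0,0],
  ],
)

```text
time_s: 7.45
tool_pos: [0.5071, 0.2491, 0.0312]
eef_rot: [[0.0, 0.947, 0.32], [0.0, 0.32, -0.947], [-1.0, 0.0, -0.0]]
contact_force: [0.5, -0.6, -1.8]
opening: 0.445
```

```bash
python3 look.py d "(70,130,220,260)" "(320,300,520,480)"
```

```text
7.45 [0.5071 0.2491 0.0312] [[0.0, 0.947, 0.32], [0.0, 0.32, -0.947], [-1.0, 0.0, -0.0]] [ 0.5 -0.6 -1.8] 0.445 [  2.9  25.  -40.4 105.8  19.3  56.2 -27. ]
top scale 4.461538461538462 TCP px [[143.5 205.9]]
scene scale 3.2222222222222223 TCP px [[421.4 394.4]]
```

View pics/d_scene.png

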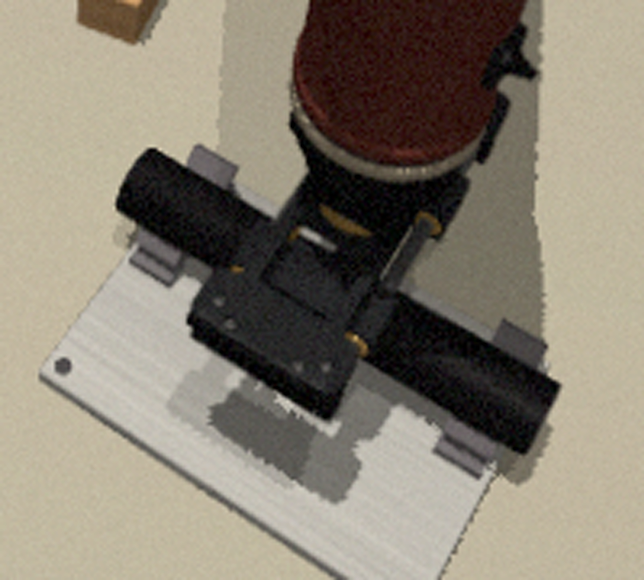

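View pics/d_top.png

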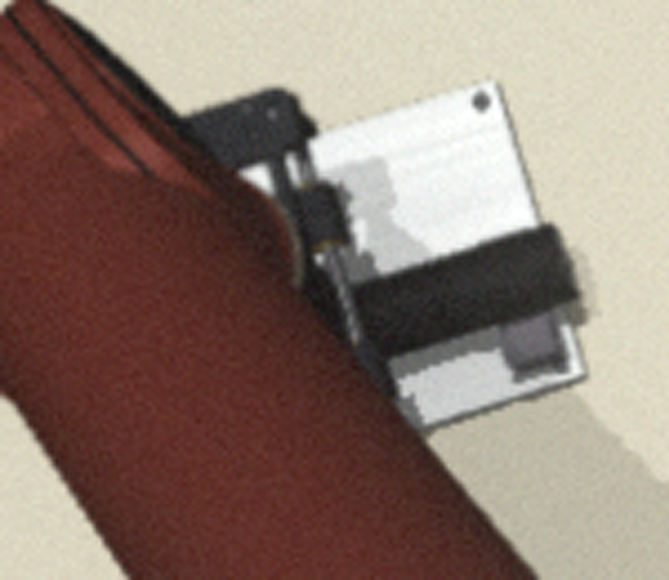

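>>> jog_arm(
  hand=[0,0,0],
  dp=[
    [0,0,-0.001],
    [0,0,-0.0015],
    [0,0,-0.0015],
  ],
  rotation=[
    [0,0,0],
    [0,0,0],
    [0,0,0],
  ],
)

```text
time_s: 7.92
tool_pos: [0.5072, 0.2492, 0.0303]
eef_rot: [[0.0, 0.947, 0.32], [-0.0, 0.32, -0.947], [-1.0, 0.0, 0.0]]
contact_force: [-3.9, -1.6, 7.0]
opening: 0.453
```

>>> jog_arm(
  hand=[0.5,0.55,0.65,0.8,1,1,1,1],
  dp=[
    [0,0,0],
    [0,0,0],
    [0,0,0],
    [0,0,0],
    [0,0,0],
    [0,0,0.05],
    [0,0,0.11],
    [0,0,0.13],
  ],
  rotation=[
    [0,0,0],
    [0,0,0],
    [0,0,0],
    [0,0,0],
    [0,0,0],
    [0,0,0],
    [0,0,0],
    [0,0,0],
  ],
)

```text
time_s: 8.93
tool_pos: [0.5084, 0.2502, 0.1633]
eef_rot: [[0.005, 0.947, 0.32], [0.002, 0.32, -0.947], [-1.0, 0.005, -0.0]]
contact_force: [1.6, -0.7, -0.3]
opening: 0.994
```

>>> jog_arm(
  hand=[1,1,1,1,1,1,1,1,1,1,1,1],
  dp=[
    [-0.01,-0.04,0],
    [-0.02,-0.09,0],
    [-0.03,-0.14,0],
    [-0.0546,-0.19,0],
    [-0.0546,-0.24,0],
    [-0.0546,-0.24,0],
    [-0.0546,-0.24,0],
    [-0.0546,-0.24,-0.02],
    [-0.0546,-0.24,-0.03],
    [-0.0546,-0.24,-0.03],
    [-0.0546,-0.24,-0.03],
    [-0.0546,-0.24,-0.03],
  ],
  rotation=[
    [0,0,-0.15],
    [0,0,-0.3],
    [0,0,-0.48],
    [0,0,-0.66],
    [0,0,-0.84],
    [0,0,-1.02],
    [0,0,-1.2],
    [0,0,-1.3],
    [0,0,-1.4155],
    [0,0,-1.4155],
    [0,0,-1.4155],
    [0,0,-1.4155],
  ],
)

```text
time_s: 10.42
tool_pos: [0.4528, 0.0091, 0.13]
eef_rot: [[0.001, 0.464, -0.886], [-0.0, -0.886, -0.464], [-1.0, 0.0, -0.001]]
contact_force: [0.9, 0.3, 0.0]
opening: 1.001
```

```bash
python3 look.py e "(70,130,290,270)" "(280,220,520,480)"
python3 - <<'E'
from h import *
S=cams.snapshot("scene");T=cams.snapshot("top")
for s in(S,T):
  for d in cams.cut_out(s,"tube_center"): print(d["confidence"],np.round(d["extent"]), fitmask([.5065,.25,.327+1.5708],cyl(.24,.02,.044),[(s,d["mask"])]) if (d["extent"][3]>330 or d["extent"][0]<200) else "")
  for d in cams.cut_out(s,"chock_center"): print("ch",d["confidence"],np.round(d["extent"]), fitmask([.4524,.009,.482],CH,[(s,d["mask"])]))
E
```

```text
10.425 [0.4528 0.0091 0.13  ] [[0.001, 0.464, -0.886], [-0.0, -0.886, -0.464], [-1.0, 0.0, -0.001]] [0.9 0.3 0. ] 1.001 [ 24.6   2.1 -31.6 115.6   1.3  62.6 -69.9]
top scale 3.5454545454545454 TCP px [[247.3 226.9]]
scene scale 2.230769230769231 TCP px [[361.2 257.2]]
0.85 [126. 178. 218. 204.] (array([-0.33005053, -1.65495351,  8.59327528]), np.float64(1.0))
0.75 [355. 349. 493. 442.] (array([0.50850993, 0.24998583, 1.89712552]), np.float64(0.035039073995356905))
0.7 [326. 140. 344. 196.] 
ch 0.9 [341. 281. 370. 313.] (array([0.45480493, 0.00929923, 0.55735329]), np.float64(0.11897435897435898))
0.93 [ 86. 189. 180. 231.] (array([0.50394163, 0.25253132, 1.89233357]), np.float64(0.2930637401931378))
0.79 [359. 288. 461. 364.] (array([0.51148562, 0.25165236, 1.87912941]), np.float64(1.9992138451624784))
ch 0.61 [258. 233. 269. 248.] (array([ 0.45629464, -0.00667575,  0.56212847]), np.float64(4.288795518207283))
```

View pics/e_scene.png

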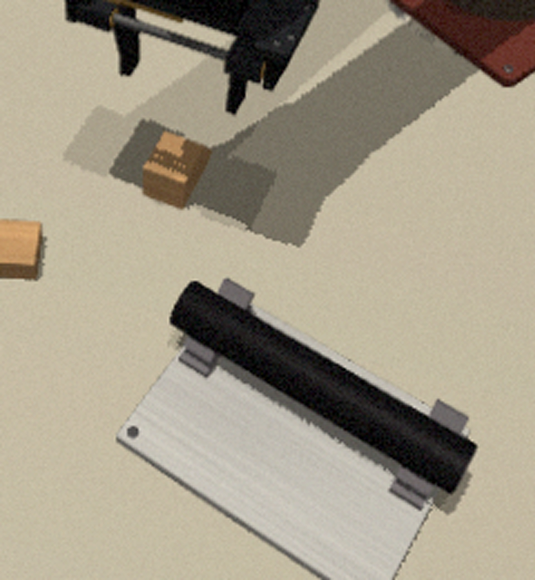

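View pics/e_top.png

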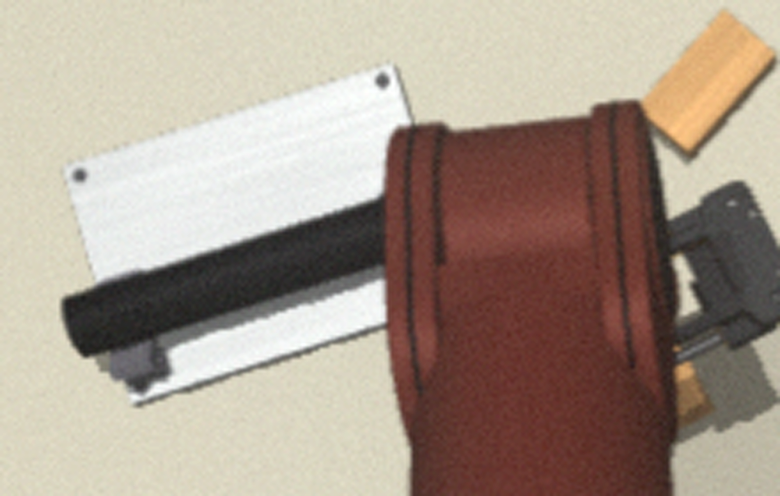

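>>> jog_arm(
  hand=[1,1,1,1,0,0,0,0,0,0],
  dp=[
    [0,0,-0.05],
    [0,0,-0.1],
    [0,0,-0.122],
    [0,0,-0.122],
    [0,0,-0.122],
    [0,0,-0.122],
    [0,0,-0.122],
    [0,0,-0.122],
    [0,0,-0.122],
    [0,0,-0.122],
  ],
  rotation=[
    [0,0,0],
    [0,0,0],
    [0,0,0],
    [0,0,0],
    [0,0,0],
    [0,0,0],
    [0,0,0],
    [0,0,0],
    [0,0,0],
    [0,0,0],
  ],
  newtons=25,
)

```text
time_s: 12.08
tool_pos: [0.4525, 0.009, 0.0076]
eef_rot: [[0.0, 0.463, -0.886], [-0.0, -0.886, -0.463], [-1.0, 0.0, -0.0]]
contact_force: [0.2, -0.2, 1.7]
opening: 0.458
```

>>> jog_arm(
  hand=[0,0,0,0],
  dp=[
    [0,0,0.04],
    [0,0,0.1],
    [0,0,0.14],
    [0,0,0.14],
  ],
  rotation=[
    [0,0,0],
    [0,0,0],
    [0,0,0],
    [0,0,0],
  ],
)

```text
time_s: 12.58
tool_pos: [0.4544, 0.0091, 0.1505]
eef_rot: [[0.006, 0.463, -0.886], [-0.001, -0.886, -0.463], [-1.0, 0.003, -0.005]]
contact_force: [-0.4, -0.1, -1.2]
opening: 0.459
```

```bash
python3 look.py f "(180,150,330,290)" "(300,190,420,310)"
python3 - <<'E'
from h import *
o=arm.observe();z=o["tool_pos"]
S=cams.snapshot("scene")
for d in cams.cut_out(S,"chock_center"): print("ch",d["confidence"],np.round(d["extent"]))
P=CH+[0,0,z[2]-.0072]
for dx in(-.006,0,.006):
    q=np.array([z[0],z[1],np.radians(27.6)]); q[:2]+=dx*np.array([np.cos(q[2]),np.sin(q[2])])
    print(dx,((proj(S,tf(q,P))-[300,190])*4.833).round().tolist())
E
```

```text
12.575 [0.4544 0.0091 0.1505] [[0.006, 0.463, -0.886], [-0.001, -0.886, -0.463], [-1.0, 0.003, -0.005]] [-0.4 -0.1 -1.2] 0.459 [ 25.7   0.8 -32.3 114.2   0.6  64.8 -69.3]
top scale 4.142857142857143 TCP px [[246.3 224.9]]
scene scale 4.833333333333333 TCP px [[360.9 250. ]]
ch 0.97 [344. 230. 366. 268.]
-0.006 [[325.0, 292.0], [225.0, 257.0], [376.0, 210.0], [278.0, 178.0], [397.0, 238.0], [304.0, 207.0], [320.0, 366.0], [223.0, 331.0]]
0 [[319.0, 303.0], [218.0, 268.0], [369.0, 220.0], [271.0, 188.0], [391.0, 248.0], [298.0, 216.0], [314.0, 377.0], [217.0, 341.0]]
0.006 [[312.0, 314.0], [211.0, 278.0], [363.0, 231.0], [265.0, 197.0], [385.0, 258.0], [291.0, 226.0], [307.0, 387.0], [210.0, 352.0]]
```

View pics/f_scene.png

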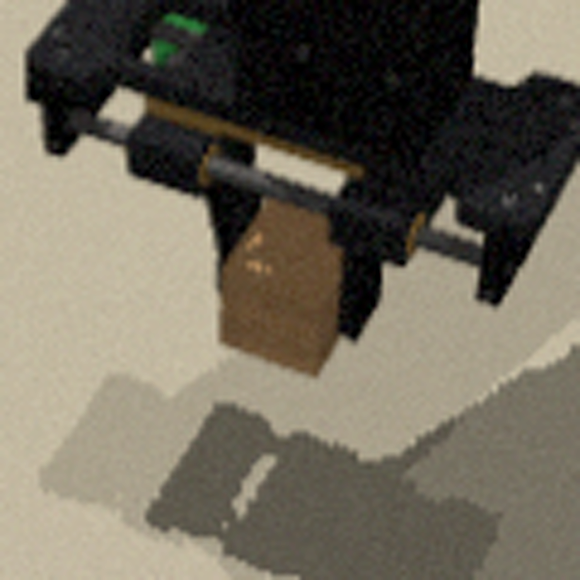

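View pics/f_top.png

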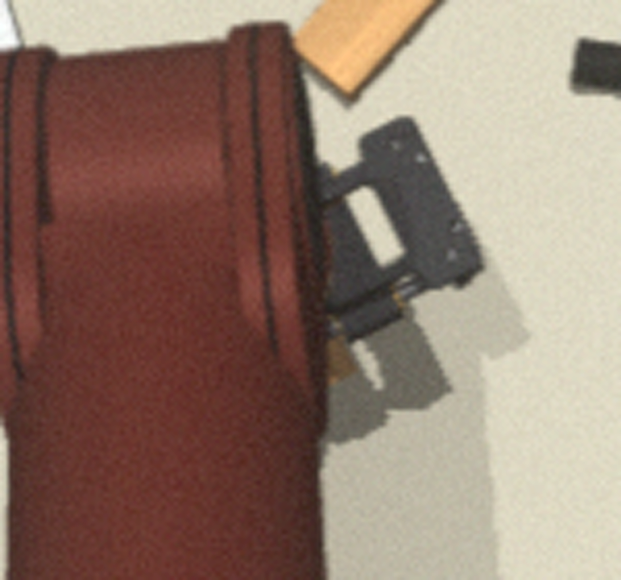

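>>> jog_arm(
  hand=[0,0,0,0,0,0,0,0,0,0],
  dp=[
    [0.02,0.04,0],
    [0.04,0.08,0],
    [0.06,0.13,0],
    [0.09,0.18,0],
    [0.11,0.23,0],
    [0.126,0.265,0],
    [0.126,0.265,0],
    [0.126,0.265,-0.05],
    [0.126,0.265,-0.08],
    [0.126,0.265,-0.08],
  ],
  rotation=[
    [0,0,-0.03],
    [0,0,-0.06],
    [0,0,-0.1],
    [0,0,-0.155],
    [0,0,-0.155],
    [0,0,-0.155],
    [0,0,-0.155],
    [0,0,-0.155],
    [0,0,-0.155],
    [0,0,-0.155],
  ],
)

```text
time_s: 14.02
tool_pos: [0.5762, 0.2719, 0.064]
eef_rot: [[-0.006, 0.32, -0.947], [-0.003, -0.947, -0.32], [-1.0, 0.001, 0.007]]
contact_force: [-0.1, 0.1, -1.2]
opening: 0.457
```

```bash
python3 look.py g "(70,110,230,260)" "(320,300,520,480)"
```

```text
14.025 [0.5762 0.2719 0.064 ] [[-0.006, 0.32, -0.947], [-0.003, -0.947, -0.32], [-1.0, 0.001, 0.007]] [-0.1  0.1 -1.2] 0.457 [  -1.    29.8  -37.    93.7   19.5   63.5 -114.7]
top scale 3.8666666666666667 TCP px [[130.1 171.9]]
scene scale 3.2222222222222223 TCP px [[401.6 419.5]]
```

View pics/g_scene.png

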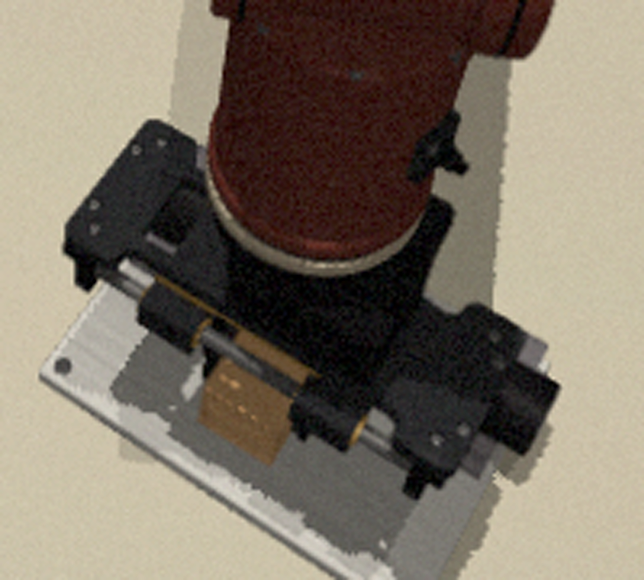

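View pics/g_top.png

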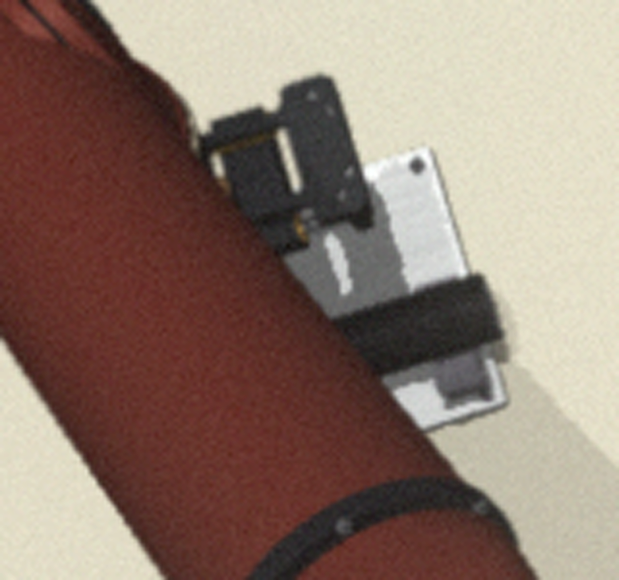

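>>> jog_arm(
  hand=[0,0,0,0,0],
  dp=[
    [0,0,-0.02],
    [0,0,-0.035],
    [0,0,-0.045],
    [0,0,-0.045],
    [0,0,-0.045],
  ],
  rotation=[
    [0,0,0],
    [0,0,0],
    [0,0,0],
    [0,0,0],
    [0,0,0],
  ],
)

```text
time_s: 14.75
tool_pos: [0.5787, 0.2743, 0.0229]
eef_rot: [[0.0, 0.321, -0.947], [0.0, -0.947, -0.321], [-1.0, -0.0, -0.001]]
contact_force: [0.5, 0.0, -1.1]
opening: 0.458
```

>>> jog_arm(
  hand=[0,0,0,0,0,0,0],
  dp=[
    [-0.006,-0.002,0],
    [-0.012,-0.004,0],
    [-0.017,-0.006,0],
    [-0.021,-0.007,0],
    [-0.023,-0.008,0],
    [-0.023,-0.008,-0.001],
    [-0.023,-0.008,-0.001],
  ],
  rotation=[
    [0,0,0],
    [0,0,0],
    [0,0,0],
    [0,0,0],
    [0,0,0],
    [0,0,0],
    [0,0,0],
  ],
)

```text
time_s: 15.62
tool_pos: [0.5555, 0.266, 0.0214]
eef_rot: [[-0.0, 0.32, -0.947], [0.0, -0.947, -0.32], [-1.0, -0.0, 0.0]]
contact_force: [0.1, -0.6, -1.0]
opening: 0.456
```

No contact yet; inching in further to feel the tube before setting down.

>>> jog_arm(
  hand=[0,0,0,0],
  dp=[
    [0,0,-0.001],
    [-0.001,-0.0003,-0.0015],
    [-0.002,-0.0007,-0.002],
    [-0.002,-0.0007,-0.002],
  ],
  rotation=[
    [0,0,0],
    [0,0,0],
    [0,0,0],
    [0,0,0],
  ],
)

```text
time_s: 16.12
tool_pos: [0.5537, 0.2655, 0.0198]
eef_rot: [[0.0, 0.321, -0.947], [0.0, -0.947, -0.321], [-1.0, -0.0, -0.001]]
contact_force: [1.0, 0.3, 1.1]
opening: 0.458
```

```bash
python3 look.py h "(70,110,230,260)" "(340,330,500,480)"
```

```text
16.125 [0.5537 0.2655 0.0198] [[0.0, 0.321, -0.947], [0.0, -0.947, -0.321], [-1.0, -0.0, -0.001]] [1.  0.3 1.1] 0.458 [  -1.    30.2  -36.6   99.3   20.8   57.4 -116.5]
top scale 3.8666666666666667 TCP px [[138.5 185.9]]
scene scale 3.8666666666666667 TCP px [[406.5 420.2]]
```

View pics/h_scene.png

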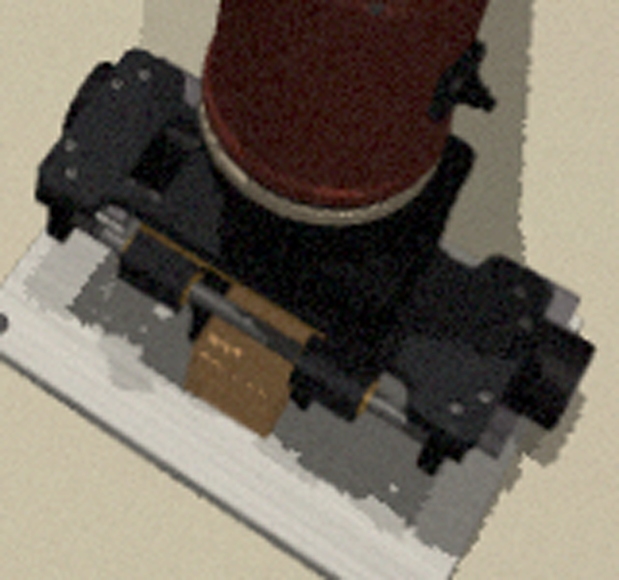

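>>> jog_arm(
  hand=[0,0,0,0],
  dp=[
    [-0.0008,-0.0003,0.0005],
    [-0.0015,-0.0005,0.0005],
    [-0.002,-0.0007,0.0005],
    [-0.002,-0.0007,0.0005],
  ],
  rotation=[
    [0,0,0],
    [0,0,0],
    [0,0,0],
    [0,0,0],
  ],
)

```text
time_s: 16.73
tool_pos: [0.5517, 0.2647, 0.0201]
eef_rot: [[0.0, 0.32, -0.947], [0.0, -0.947, -0.32], [-1.0, -0.0, -0.001]]
contact_force: [4.0, 0.8, -0.7]
opening: 0.459
```

>>> jog_arm(
  hand=[0,0,0.5,0.55,0.6,0.7,0.8,0.8,0.8,0.8,0.8,0.8],
  dp=[
    [0.001,0.0003,0],
    [0.001,0.0003,-0.0005],
    [0.001,0.0003,-0.0005],
    [0.001,0.0003,-0.0005],
    [0.001,0.0003,-0.0005],
    [0.001,0.0003,-0.0005],
    [0.001,0.0003,-0.0005],
    [0.001,0.0003,0.02],
    [0.001,0.0003,0.06],
    [0.001,0.0003,0.12],
    [-0.04,-0.05,0.15],
    [-0.06,-0.1,0.18],
  ],
  rotation=[
    [0,0,0],
    [0,0,0],
    [0,0,0],
    [0,0,0],
    [0,0,0],
    [0,0,0],
    [0,0,0],
    [0,0,0],
    [0,0,0],
    [0,0,0],
    [0,0,0],
    [0,0,0],
  ],
)

```text
time_s: 18.23
tool_pos: [0.4929, 0.1713, 0.1985]
eef_rot: [[0.001, 0.323, -0.946], [0.001, -0.946, -0.323], [-1.0, -0.0, -0.001]]
contact_force: [0.3, -1.9, 0.2]
opening: 0.8
```

>>> jog_arm(
  hand=[0.8,0.8,0.8,0.8,0.8,0.8],
  dp=[
    [0,-0.05,0],
    [0,-0.1,0],
    [0,-0.15,0],
    [0,-0.2,0],
    [0,-0.25,0],
    [0,-0.25,0],
  ],
  rotation=[
    [0,0,0],
    [0,0,0],
    [0,0,0],
    [0,0,0],
    [0,0,0],
    [0,0,0],
  ],
)

```text
time_s: 18.98
tool_pos: [0.494, -0.0831, 0.1975]
eef_rot: [[0.001, 0.315, -0.949], [-0.001, -0.949, -0.315], [-1.0, 0.001, -0.001]]
contact_force: [1.5, 0.4, 0.5]
opening: 0.8
```

```bash
python3 look.py i "(70,110,230,260)" "(340,330,500,480)"
python3 - <<'E'
from h import *
for n in("scene","top"):
  s=cams.snapshot(n)
  for d in cams.cut_out(s,"tube_center"): 
    if (d["extent"][3]>330 or d["extent"][0]<100): print(n,"tube",d["confidence"],np.round(d["extent"]), fitmask([.5075,.25,.327+1.5708],cyl(.24,.02,.044),[(s,d["mask"])]))
  for d in cams.cut_out(s,"chock_center"): print("ch",d["confidence"],np.round(d["extent"]))
  q=[.5522,.265,np.radians(18.7)]
  print("chock pred",proj(s,tf(q,CH+[0,0,.012])).round(1).tolist())
E
```

```text
18.975 [ 0.494  -0.0831  0.1975] [[0.001, 0.315, -0.949], [-0.001, -0.949, -0.315], [-1.0, 0.001, -0.001]] [1.5 0.4 0.5] 0.8 [ 32.1   4.4 -28.8 105.    2.3  71.1 -69. ]
top scale 3.8666666666666667 TCP px [[292.3 202.3]]
scene scale 3.8666666666666667 TCP px [[313.8 212.3]]
ch 0.76 [384. 396. 426. 445.]
chock pred [[410.9, 432.7], [388.9, 418.7], [425.2, 409.5], [403.7, 396.4], [429.7, 407.2], [409.3, 394.8], [408.0, 442.6], [386.9, 429.0]]
top tube 0.97 [361. 291. 460. 364.] (array([0.51894394, 0.24461027, 1.83860487]), np.float64(2.006894820517111))
top tube 0.58 [ 88. 181. 199. 231.] (array([0.5063373 , 0.24457719, 1.89829292]), np.float64(0.07839593668792819))
top tube 0.18 [ 88. 146. 200. 246.] (array([0.5869215 , 0.25275673, 1.90364595]), np.float64(0.750248041410743))
ch 0.71 [124. 167. 154. 200.]
chock pred [[121.8, 173.8], [139.4, 168.2], [127.8, 194.1], [145.4, 188.5], [136.8, 208.8], [153.9, 203.4], [127.4, 177.4], [144.5, 172.0]]
```

View pics/i_scene.png

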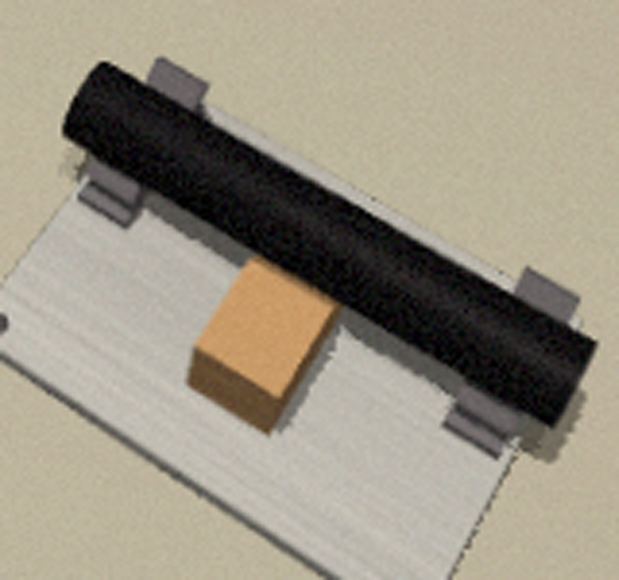

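View pics/i_top.png

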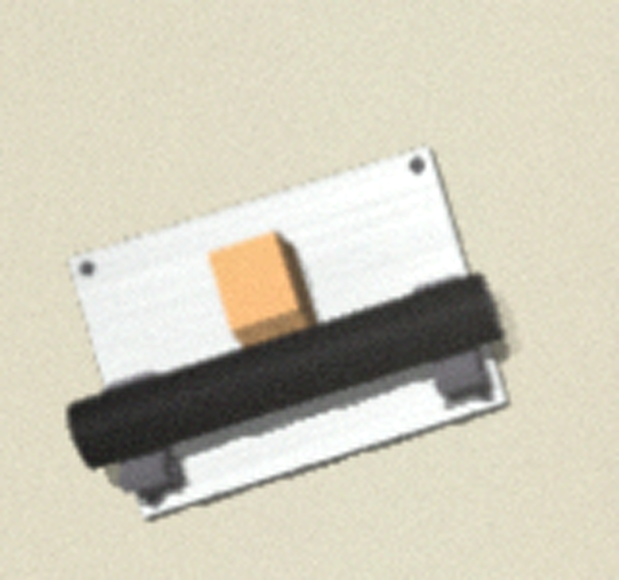

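```bash
python3 -c "
from workcell import arm
print(arm.job_done(), arm.observe()['time_s'])"
```

```text
the job is handed in; nothing more can be done
the job is handed in; nothing more can be done
```

The long black tube is lying in both V-blocks. The wooden wedge chock is flat on the plate on the low side, slope facing the tube. I handed the job in at about 19 s with the robot clear of everything.

- **Tube:** in each camera, the tube's centre is within about 3 mm of the cradle's centre along its length. It is parallel to the V line.
- **Chock:** I slid it in until it touched the tube at about 4 N, then backed off about 1 mm and released it. At contact its grip point was at cradle x of about 46.6 mm, against the 47 mm given. In the last pictures it is square to the tube, midway between the V-blocks and against the tube.
- **Disagreement between checks:** the two cameras differed by 4 to 7 mm in world y. I mostly trusted the scene camera, because it matched where the robot reported its fingertips.
- **Not checked:** no second look was taken after hand-in, so I have no check of the second after it.

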